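# Sort the beech stool rails into their glue-up trays

### The job

Get the stool's parts ready for glue-up: one after another, lay each of the three pale beech rails in the blue tray made for its length (the short rail in the short tray, the middle one in the middle tray, the long one in the long tray), lying straight along the tray and flat on its floor inside the lip. Set them down rather than dropping them, and leave the two dark walnut rails, the plane and the glue bottle where they are.

Things in the scene. Friction and masses are not known exactly. Their poses are not given: they have to be found in the camera images.
- beech_short: short stool rail of pale cream-coloured beech: square bar 30 x 30 mm in section with a round tenon (16 mm diameter, 18 mm long) at each end, 80 mm long overall (the square part 44 mm), about 48 g. Lies loose and flat on the bench. Origin at its very centre (15 mm above what it rests on); x runs along its length, z up.
- beech_middle: middle stool rail of pale cream-coloured beech: square bar 30 x 30 mm in section with a round tenon (16 mm diameter, 18 mm long) at each end, 115 mm long overall (the square part 79 mm), about 69 g. Lies loose and flat on the bench. Origin at its very centre (15 mm above what it rests on); x runs along its length, z up.
- beech_long: long stool rail of pale cream-coloured beech: square bar 30 x 30 mm in section with a round tenon (16 mm diameter, 18 mm long) at each end, 150 mm long overall (the square part 114 mm), about 90 g. Lies loose and flat on the bench. Origin at its very centre (15 mm above what it rests on); x runs along its length, z up.
- tray_short: short tray, a low blue rectangular frame with a grey floor, fixed to the bench, outside 116 x 66 mm, inside 104 x 54 mm. Floor surface 4 mm above the bench, walls 6 mm thick with their top 10 mm above the bench (a 6 mm lip over the floor), so the fingertips should be over 6 mm above a rail's underside when it is laid in. Origin on the bench under its centre; x along its length, y across, z up.
- tray_middle: middle tray, a low blue rectangular frame with a grey floor, fixed to the bench, outside 151 x 66 mm, inside 139 x 54 mm. Floor surface 4 mm above the bench, walls 6 mm thick with their top 10 mm above the bench (a 6 mm lip over the floor), so the fingertips should be over 6 mm above a rail's underside when it is laid in. Origin on the bench under its centre; x along its length, y across, z up.
- tray_long: long tray, a low blue rectangular frame with a grey floor, fixed to the bench, outside 186 x 66 mm, inside 174 x 54 mm. Floor surface 4 mm above the bench, walls 6 mm thick with their top 10 mm above the bench (a 6 mm lip over the floor), so the fingertips should be over 6 mm above a rail's underside when it is laid in. Origin on the bench under its centre; x along its length, y across, z up.
- walnut_middle: middle stool rail of dark brown, nearly black walnut: square bar 30 x 30 mm in section with a round tenon (16 mm diameter, 18 mm long) at each end, 115 mm long overall (the square part 79 mm), about 69 g. Lies loose and flat on the bench. Origin at its very centre (15 mm above what it rests on); x runs along its length, z up. Belongs to another stool: stays where it is.
- walnut_long: long stool rail of dark brown, nearly black walnut: square bar 30 x 30 mm in section with a round tenon (16 mm diameter, 18 mm long) at each end, 150 mm long overall (the square part 114 mm), about 90 g. Lies loose and flat on the bench. Origin at its very centre (15 mm above what it rests on); x runs along its length, z up. Belongs to another stool: stays where it is.
- plane: bystander: a small wooden hand plane, block 150 x 50 x 34 mm with a steel iron and a front knob, 65 mm high in all, 500 g, loose. Origin under its centre on the bench; x along its length.
- glue: bystander: a white glue bottle with an orange cap, 60 mm diameter, 100 mm tall, 300 g, loose, upright. Origin under its centre on the bench.

How it is judged:
By the outcome, as a careful person would: the job done as asked, in the order asked, and still so for the second after the job is handed in, with the robot touching nothing.
It also fails if it takes over 83 s, if anything falls off the work surface, if the arm or the gripper's body presses on something with over 40 N, if the wrist force passes 120 N, or if a joint passes its speed limit or range.

### The arm

A 6-joint arm with a two-finger parallel gripper is mounted at the origin on the work surface. World frame = base frame: x ahead of the robot, y to its left, z up, the work surface at z = 0. Lengths are in m, angles in rad, forces in N, time in s.
With the tool pointing down it reaches from about 0.375 to 0.975 m from the base axis. Payload 3.8 kg.
Tool frame: the origin (TCP) lies midway between the tips of the shut fingers; the grasp point (between the pads) lies 19 mm behind it (bot.grip_point_offset is the distance from the TCP to the grasp point, in m); z points along the fingers, y is the line along which they close (so a half turn about z gives the same grasp; the last joint's range is limited). The gripper opens to 88 mm and grips with 3 to 60 N. Pads are 18 mm wide; open, the fingers measure 123 mm over their backs; the gripper's body (75 mm by 187 mm) begins 45 mm behind the grasp point.
Start: joints at [-1.378, 0.264, 1.604, -0, 1.274, -0.037], TCP at [0.154, -0.657, 0.204] pointing down, gripper open.
Joint ranges: [-2.63, 2.63], [-0.94, 2.18], [0.31, 2.57], [-1.31, 4.45], [0, 2.66], [-2.55, 2.55]. Speed limits (rad/s): [2.57, 2.57, 3.14, 3.14, 3.14, 3.14].

### API

Orientations are given as a unit quaternion [w, x, y, z].
In Python, from station import bot gives the robot as it stands. The module is installed in compiled form; this text tells all that it offers.
- The arm moves only by the shell command python3 -m handwheel 'ROWS' [FORCE]. ROWS is JSON, a list of rows, each a list of 7 numbers: the shift along the tool's x, y, z in m, then the turn, a rotation vector about the tool's x, y, z in rad, then the finger opening in m, from 0 to 0.0881. In form: [[x, y, z, wx, wy, wz, claw], ...]. A call has 1 to 20 rows; each row is the pose to reach, as a shift and turn from the pose commanded when the call began, along the tool's axes at that moment; what a row does not reach only later rows make up. A row lasts 1/12 s, in which the tool goes at most 41.7 mm and 7.16 degrees, less where a joint would pass 70% of its speed; a pose out of reach is approached as far as the arm can. A call with a gripper value outside its range is refused whole. The fingers move at their own pace and stop on an object; FORCE is the grip in N (left out, the last holds). Time passes only in rows, so rows that repeat a pose let the fingers close. It gives the time, the measured TCP pose, the force, the opening and the grip force at its end, in the units of the state.
- bot.read_state(): the state, without advancing time (a new reading comes with each control period).
- bot.camera(name): name is "side" or "top"; returns a dict with "image" (480x640x3 uint8, blue, green, red), "range_z" (480x640 float32, m along the optical axis (not along the pixel's ray), 0 where there is no reading), "fx", "fy", "cx", "cy" (pixels), "camera_from_world" (4x4, takes a point from world to camera coordinates). Camera axes: x right, y up, looking along -z (the intrinsics and any distortion apply to the point x, -y, -z); pixel columns grow to the right and rows downward; lengths in m; the calibration is good to about 2 mm. A picture is of the moment at which its call begins.
- bot.finish_job(): hands the job in; it is judged then, once.
The state is a dict: "clock": time; "joints": joint angles; "qvel": joint speeds; "joint_torque": joint torques, N m; "eef_pos": TCP position; "eef_rot": TCP orientation; "ft_force": force on the tool from outside, world axes, zero at the start; "wrist_torque": the same for the moment, N m; "finger_gap": opening from 0.0 (shut) to 1.0 (fully open); "gripper_force": force on a finger pad.
Only numpy, scipy, OpenCV 4.12 (cv2) and the standard library are available. Lean on these libraries where they do the work, as an engineer would, in place of code of your own. Each camera call takes 0.05 s, during which the arm holds its last target. There are 200 camera calls.

## Working session

There is one attempt and no reset: what is moved stays moved. The work goes in short steps, Python scripts to look and compute and a shell command to move; the robot and the scene stay as the last step left them, time stands still between calls to the robot, and variables do not carry over. Pictures are saved under pics/ and viewed, at most 14 in all, crops included, and the job is handed in when it is done.

```bash
mkdir -p pics; python3 - <<'E'
from station import bot
import cv2,numpy as np,pickle
s=bot.read_state();print(s['clock'],s['eef_pos'],s['eef_rot'],s['finger_gap'])
for n in("side","top"):
    c=bot.camera(n);pickle.dump(c,open(f'{n}0.pkl','wb'));cv2.imwrite(f'pics/{n}0.png',c['image'])
    print(n,c['fx'],c['cx'],c['cy'],np.linalg.inv(c['camera_from_world']).round(3).tolist(),[k for k in c],(c['range_z']>0).mean())
E
```

```text
0.0 [ 0.15356899 -0.65651563  0.20221853] [-1.08548728e-03  9.93408149e-01  1.14625752e-01 -8.90954898e-05] 1.0001777194471713
side 515.0626449392032 322.00324417906745 241.10931160679013 [[-0.982, 0.137, -0.131, 0.463], [-0.189, -0.766, 0.615, 0.546], [-0.016, 0.628, 0.778, 0.72], [0.0, 0.0, 0.0, 1.0]] ['image', 'range_z', 'fx', 'fy', 'cx', 'cy', 'camera_from_world'] 0.9958723958333333
top 616.3783452887892 322.5810368855504 231.8584347166348 [[-0.013, 0.993, -0.122, 0.447], [-1.0, -0.013, 0.002, 0.011], [0.0, 0.122, 0.993, 1.351], [0.0, 0.0, 0.0, 1.0]] ['image', 'range_z', 'fx', 'fy', 'cx', 'cy', 'camera_from_world'] 0.9959602864583333
```

View pics/top0.png

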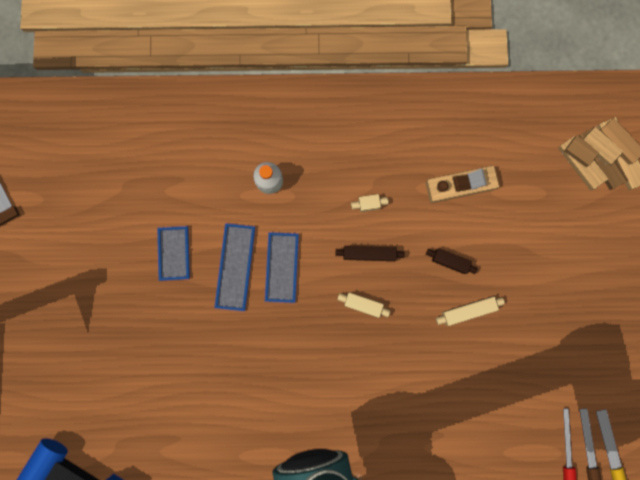

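View pics/side0.png

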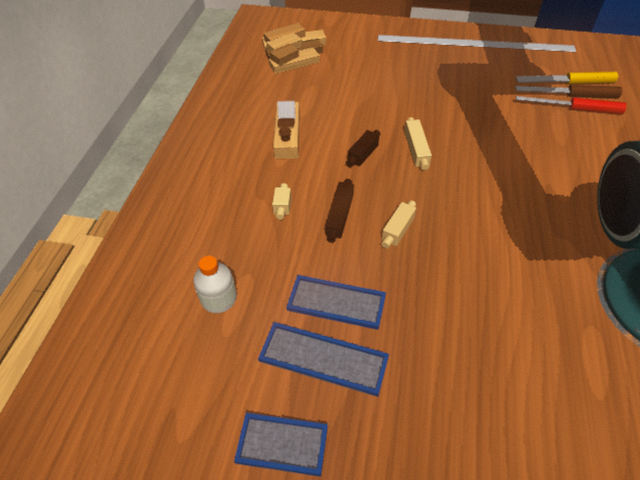

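The top view shows the beech rails: short at (370,202), middle at (364,304) and long at (471,311). The trays are short (174,253), long (235,267) and middle (283,267). The side view agrees, with the glue bottle near the long and middle trays' far ends.

```bash
cat > h.py <<'E'
import cv2,numpy as np
def cast(c,uv,z):
    T=np.linalg.inv(c['camera_from_world']);uv=np.asarray(uv,float)
    d=np.c_[(uv[:,0]-c['cx'])/c['fx'],-(uv[:,1]-c['cy'])/c['fy'],-np.ones(len(uv))]@T[:3,:3].T
    return T[:3,3]+d*((z-T[2,3])/d[:,2])[:,None]
def rects(c,kind,amin=150):
    hsv=cv2.cvtColor(c['image'],cv2.COLOR_BGR2HSV);H,S,V=cv2.split(hsv)
    m={'beech':(H>14)&(H<35)&(S<140)&(V>130),'tray':(H>100)&(H<130)&(S>110)&(V>50),'dark':(V<60)}[kind].astype(np.uint8)
    out=[]
    for k in cv2.findContours(m,cv2.RETR_EXTERNAL,cv2.CHAIN_APPROX_NONE)[0]:
        if cv2.contourArea(k)<amin: continue
        p=cast(c,k[:,0],{'beech':.022,'tray':.01,'dark':.022}[kind])[:,:2]*1000
        (x,y),(w,h),a=cv2.minAreaRect(p.astype(np.float32))
        if w<h:w,h,a=h,w,a+90
        if w>220 or x<250:continue
        out.append((k[:,0].mean(0).round(),round(x,1),round(y,1),round(w,1),round(h,1),round((a+90)%180-90,1)))
    return out
E
python3 - <<'E'
import pickle,h
for n in('top','side'):
    c=pickle.load(open(n+'0.pkl','rb'))
    for k in('beech','tray','dark'):
        for r in h.rects(c,k):print(n,k,*r)
E
```

```text
top beech [470. 311.] 435.1 -304.4 153.4 33.7 -73.9
top beech [363. 305.] 451.2 -76.7 117.5 32.7 70.0
top beech [369. 203.] 673.3 -94.3 82.7 35.0 -82.5
top beech [461. 184.] 712.8 -298.5 156.5 52.0 -78.9
top beech [263. 178.] 728.9 137.6 55.5 45.6 47.8
top beech [606. 155.] 758.8 -619.5 160.9 139.9 27.9
top beech [10. 46.] 1038.2 709.3 63.3 52.1 -48.5
top tray [281. 267.] 535.4 99.0 147.6 63.6 -3.2
top tray [173. 253.] 569.1 335.4 113.1 64.7 2.7
top tray [235. 267.] 537.6 200.8 182.7 64.4 -6.8
top dark [452. 261.] 543.2 -269.2 111.9 30.3 67.8
top dark [370. 253.] 562.8 -93.4 143.0 28.5 87.6
side beech [215. 288.] 732.9 122.6 90.9 62.7 -62.8
side beech [398. 225.] 454.2 -71.1 123.0 34.9 71.0
side beech [281. 201.] 674.6 -87.3 87.0 31.8 -79.5
side beech [419. 144.] 433.7 -297.9 156.9 35.9 -77.1
side tray [282. 444.] 570.5 337.7 115.0 66.7 2.4
side tray [325. 358.] 539.2 203.7 184.1 67.3 -6.9
side tray [338. 302.] 536.8 103.0 148.5 68.6 -3.2
side dark [360. 155.] 546.3 -251.1 102.0 36.2 64.5
```

```bash
cat >> h.py <<'E'
def go(x,y,z,yaw):
    from station import bot
    from scipy.spatial.transform import Rotation as R
    s=bot.read_state();q=s['eef_rot'];r=R.from_quat([*q[1:],q[0]])
    t=R.from_euler('z',yaw,degrees=True)*R.from_euler('x',180,degrees=True)
    best=(r.inv()*t).as_rotvec()
    j1=np.arctan2(y,x);print('clock',s['clock'],'pos',np.round(s['eef_pos'],4),'gap',round(s['finger_gap']*88,1),'j6 now',s['joints'][5].round(2),'then~',round(j1+1.571-np.radians(yaw),2))
    print('shift',r.inv().apply(np.array([x,y,z])-s['eef_pos']).round(4),'turn',best.round(4))
E
python3 -c "
import h;h.go(.674,-.0935,.12,98)"
```

```text
clock 0.1 pos [ 0.1536 -0.6566  0.2023] gap 88.2 j6 now -0.04 then~ -0.28
shift [ 0.635  -0.4296  0.0832] turn [-0.0016 -0.0016 -1.4806]
```

```bash
python3 -m handwheel '[[0.02,-0.013,0,0,0,-0.05,0.088],[0.053,-0.036,0.005,0,0,-0.12,0.088],[0.086,-0.058,0.01,0,0,-0.2,0.088],[0.119,-0.08,0.015,0,0,-0.28,0.088],[0.152,-0.103,0.02,0,0,-0.36,0.088],[0.185,-0.125,0.025,0,0,-0.44,0.088],[0.218,-0.147,0.03,0,0,-0.52,0.088],[0.251,-0.17,0.034,0,0,-0.6,0.088],[0.284,-0.192,0.038,0,0,-0.68,0.088],[0.317,-0.214,0.042,0,0,-0.76,0.088],[0.35,-0.237,0.046,0,0,-0.84,0.088],[0.383,-0.259,0.05,0,0,-0.92,0.088],[0.416,-0.281,0.055,0,0,-1.0,0.088],[0.449,-0.304,0.06,0,0,-1.08,0.088],[0.482,-0.326,0.065,0,0,-1.16,0.088],[0.515,-0.348,0.07,0,0,-1.24,0.088],[0.548,-0.371,0.074,0,0,-1.32,0.088],[0.581,-0.393,0.078,0,0,-1.4,0.088],[0.614,-0.415,0.082,0,0,-1.48,0.088],[0.635,-0.43,0.083,0,0,-1.48,0.088]]'
python3 - <<'E'
import h,cv2
h.go(.674,-.0935,.05,98)
from station import bot
c=bot.camera('side');cv2.imwrite('pics/s1.png',cv2.resize(c['image'][100:340,160:480],(800,600)))
E
```

```text
clock: 1.77
eef_pos: [0.6754, -0.0907, 0.119]
eef_rot: [-0.001, 0.654, 0.756, 0.0]
ft_force: [-0.1, 0.5, 0.3]
finger_gap: 0.997
gripper_force: 0.0
clock 1.7667 pos [ 0.6754 -0.0907  0.119 ] gap 87.8 j6 now -0.31 then~ -0.28
shift [-0.0027 -0.0017  0.069 ] turn [-0.0009 -0.0012  0.0044]
```

View pics/s1.png

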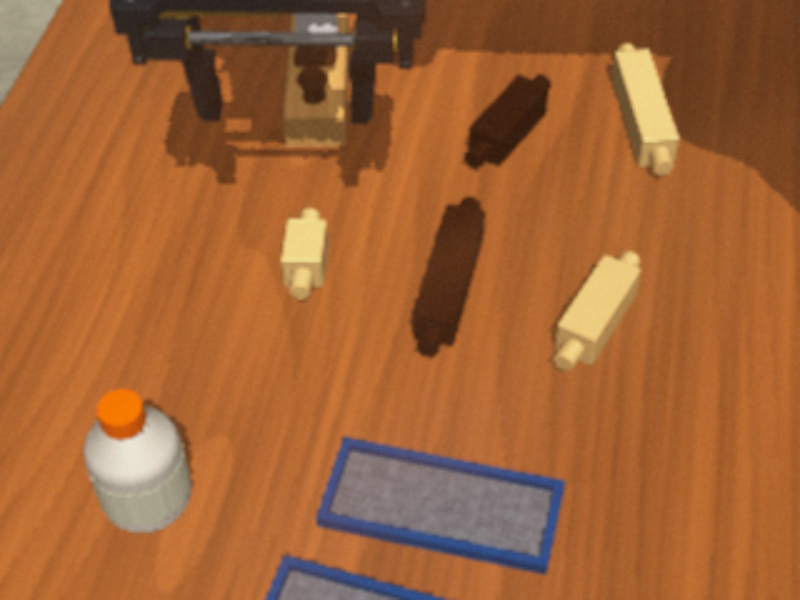

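The gripper hovers above the short rail (rail at (303,255) in the crop) with the fingers straddling its line. I'm descending and closing.

```bash
python3 -m handwheel '[[-0.001,-0.001,0.015,0,0,0,0.088],[-0.003,-0.002,0.035,0,0,0,0.088],[-0.003,-0.002,0.055,0,0,0,0.088],[-0.003,-0.002,0.075,0,0,0,0.088],[-0.003,-0.002,0.09,0,0,0,0.088],[-0.003,-0.002,0.1,0,0,0,0.088],[-0.003,-0.002,0.107,0,0,0,0.088],[-0.003,-0.002,0.107,0,0,0,0.088],[-0.003,-0.002,0.107,0,0,0,0.026],[-0.003,-0.002,0.107,0,0,0,0.026],[-0.003,-0.002,0.107,0,0,0,0.026],[-0.003,-0.002,0.107,0,0,0,0.026],[-0.003,-0.002,0.107,0,0,0,0.026],[-0.003,-0.002,0.107,0,0,0,0.026]]' 20
python3 -c "
import h;h.go(.674,-.0935,.16,98)"
```

```text
clock: 2.98
eef_pos: [0.6729, -0.0972, 0.0141]
eef_rot: [0.0, 0.656, 0.755, 0.0]
ft_force: [0.6, -0.1, -0.6]
finger_gap: 0.567
gripper_force: 0.0
clock 2.9833 pos [ 0.6729 -0.0972  0.0141] gap 49.9 j6 now -0.32 then~ -0.28
shift [ 0.0035  0.0017 -0.1459] turn [ 0.0009  0.0003 -0.0006]
```

```bash
python3 -m handwheel '[[0.002,0,0.001,0,0,0,0.026],[0.002,0,0.002,0,0,0,0.026],[0.002,0,0.002,0,0,0,0.026],[0.002,0,0.002,0,0,0,0.026],[0.002,0,0.002,0,0,0,0.026],[0.002,0,0.002,0,0,0,0.026],[0.002,0,0.002,0,0,0,0.026],[0.002,0,0.002,0,0,0,0.026]]' 20
python3 -c "
import h;h.go(.674,-.0935,.16,98)"
```

```text
clock: 3.65
eef_pos: [0.6723, -0.0952, 0.0115]
eef_rot: [0.0, 0.656, 0.754, 0.0]
ft_force: [0.6, -0.0, -0.2]
finger_gap: 0.298
gripper_force: 0.0
clock 3.65 pos [ 0.6723 -0.0952  0.0115] gap 26.2 j6 now -0.32 then~ -0.28
shift [ 0.0014  0.0019 -0.1485] turn [ 0.      0.     -0.0007]
```

The gap closed to 26 mm with no grip force, so the fingers missed the rail. I'm taking a look.

```bash
python3 - <<'E'
import h,cv2
from station import bot
c=bot.camera('side');a=c['image'][100:340,160:480];t=bot.camera('top');b=t['image'][120:360,260:580]
cv2.imwrite('pics/s2.png',cv2.resize(cv2.hconcat([a,b]),(800,300)))
for n,c in(('side',c),('top',t)):
    for r in h.rects(c,'beech'):print(n,*r)
E
```

```text
side [215. 288.] 733.4 121.3 94.1 61.6 -60.3
side [398. 224.] 454.1 -70.9 123.3 35.3 71.1
side [281. 201.] 673.9 -87.6 92.0 32.8 -81.6
side [419. 144.] 433.5 -296.7 159.3 35.1 -76.4
side [274. 114.] 751.5 -341.6 107.5 59.3 19.6
top [470. 311.] 435.5 -304.0 152.7 32.6 -73.9
top [464. 186.] 711.5 -299.5 152.9 51.8 -78.9
top [264. 179.] 727.8 135.1 57.9 49.5 56.9
top [605. 156.] 762.9 -622.0 170.7 147.9 34.3
```

View pics/s2.png

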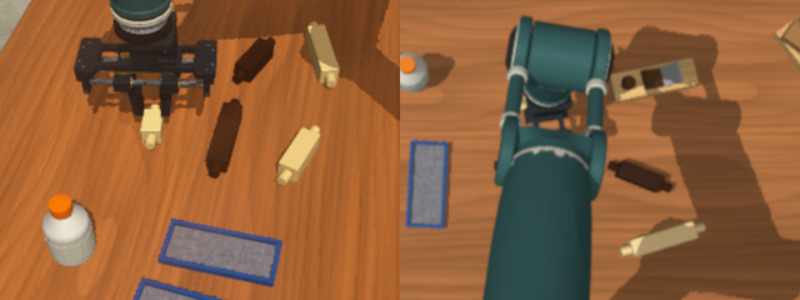

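```bash
python3 - <<'E'
import h,cv2
from station import bot
c=bot.camera('side');cv2.imwrite('pics/s3.png',cv2.resize(c['image'][120:240,200:360],(800,600),interpolation=cv2.INTER_CUBIC))
import numpy as np
s=bot.read_state();T=c['camera_from_world']
for p in(s['eef_pos'],[.674,-.0935,.015],[.674,-.0935,.03]):
    q=T@np.r_[p,1];print(c['cx']-c['fx']*q[0]/q[2],c['cy']+c['fy']*q[1]/q[2])
E
```

```text
283.36441253794493 201.49530587140995
282.1328128303485 200.7582158179148
281.5178945036601 195.19347922624885
```

View pics/s3.png

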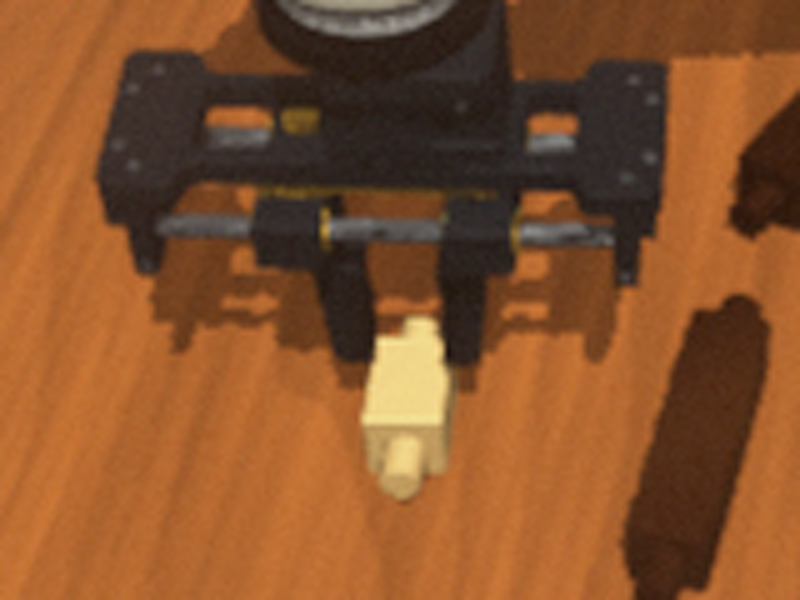

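```bash
python3 - <<'E'
import numpy as np
from station import bot
c=bot.camera('side');T=np.linalg.inv(c['camera_from_world'])
def P(u,v):
    d=c['range_z'][v,u];return (T@[(u-c['cx'])/c['fx']*d,-(v-c['cy'])/c['fy']*d,-d,1])[:3].round(4)
for u,v in((271,190),(271,186),(271,182),(271,178),(293,190),(293,186),(293,182),(281,195),(281,200),(281,208),(284,185),(284,222),(300,226),(260,226)):print(u,v,P(u,v))
E
```

```text
271 190 [ 0.6895 -0.0832  0.0513]
271 186 [ 0.6883 -0.0827  0.0622]
271 182 [ 0.6876 -0.0836  0.0714]
271 178 [ 0.6861 -0.0819  0.0832]
293 190 [ 0.6496 -0.0886  0.0529]
293 186 [ 0.6486 -0.0873  0.0645]
293 182 [ 0.6483 -0.0886  0.0733]
281 195 [ 0.6756 -0.0954  0.0283]
281 200 [ 0.6723 -0.0822  0.0291]
281 208 [ 0.6703 -0.0709  0.0198]
284 185 [ 0.6784 -0.1287  0.0213]
284 222 [ 0.6634 -0.0585 -0.0041]
300 226 [ 0.6315 -0.0528 -0.0025]
260 226 [ 0.7039 -0.0384 -0.0008]
```

Depth puts the fingertips near z≈0.045, while the reported TCP z is 0.0115. The fingers closed above the rail, so the reported height is off. I'll open, descend a little and re-measure.

```bash
cat >> h.py <<'E'
def tips(c,box):
    "lowest dark gripper points per column band: world points from range, within xy box, above bench"
    T=np.linalg.inv(c['camera_from_world']);d=c['range_z'];v,u=np.mgrid[:480,:640]
    p=np.stack([(u-c['cx'])/c['fx']*d,-(v-c['cy'])/c['fy']*d,-d],-1)@T[:3,:3].T+T[:3,3]
    g=c['image'].max(2)<75
    x0,x1,y0,y1=box
    m=g&(d>0)&(p[...,0]>x0)&(p[...,0]<x1)&(p[...,1]>y0)&(p[...,1]<y1)&(p[...,2]>.008)&(p[...,2]<.1)
    return p[m]
E
python3 -m handwheel '[[0,0,0,0,0,0,0.088],[0,0,0,0,0,0,0.088],[0,0,0,0,0,0,0.088],[0,0,0,0,0,0,0.088],[0,0,0,0,0,0,0.088],[0,0,0,0,0,0,0.088],[0,0,0,0,0,0,0.088],[0,0,0,0,0,0,0.088],[0,0,0.005,0,0,0,0.088],[0,0,0.01,0,0,0,0.088],[0,0,0.015,0,0,0,0.088],[0,0,0.015,0,0,0,0.088],[0,0,0.015,0,0,0,0.088]]'
python3 - <<'E'
import h,cv2,numpy as np
from station import bot
h.go(.674,-.0935,.16,98)
c=bot.camera('side');p=h.tips(c,(.6,.75,-.13,-.06))
for s in(p[p[:,0]>.674],p[p[:,0]<.674]):
    o=s[np.argsort(s[:,2])];print(len(o),o[:12].round(3).tolist(),np.median(s,0))
cv2.imwrite('pics/s4.png',cv2.resize(c['image'][120:240,200:360],(800,600),interpolation=cv2.INTER_CUBIC))
E
```

```text
clock: 4.93
eef_pos: [0.6715, -0.095, -0.0045]
eef_rot: [-0.001, 0.656, 0.755, -0.0]
ft_force: [0.2, -0.4, -0.0]
finger_gap: 1.0
gripper_force: 0.0
clock 4.9333 pos [ 0.6715 -0.095  -0.0045] gap 88.0 j6 now -0.32 then~ -0.28
shift [ 0.0013  0.0025 -0.1645] turn [-0.0017 -0.0005 -0.0006]
219 [[0.717, -0.08, 0.031], [0.719, -0.079, 0.032], [0.722, -0.078, 0.032], [0.715, -0.079, 0.032], [0.724, -0.077, 0.034], [0.715, -0.088, 0.034], [0.72, -0.076, 0.034], [0.714, -0.082, 0.035], [0.714, -0.084, 0.035], [0.716, -0.079, 0.035], [0.72, -0.078, 0.036], [0.718, -0.077, 0.036]] [ 0.72051194 -0.07809129  0.06040444]
135 [[0.62, -0.094, 0.029], [0.621, -0.092, 0.031], [0.625, -0.093, 0.032], [0.62, -0.094, 0.032], [0.623, -0.092, 0.033], [0.625, -0.094, 0.034], [0.622, -0.093, 0.035], [0.616, -0.092, 0.035], [0.621, -0.091, 0.035], [0.623, -0.092, 0.036], [0.618, -0.093, 0.036], [0.617, -0.09, 0.037]] [ 0.61966697 -0.09172151  0.0583746 ]
```

View pics/s4.png

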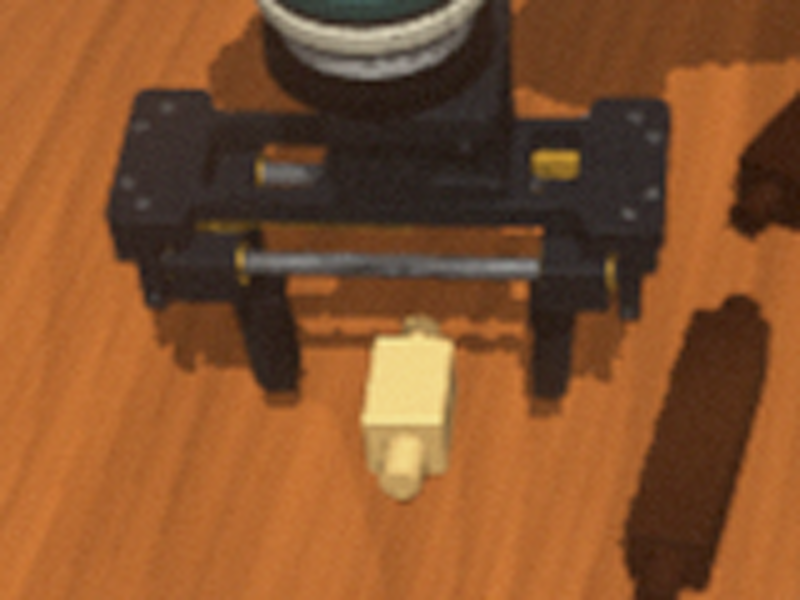

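Fingers straddle the rail squarely at crop (265..565, ~390), with tips still about 30 mm up. I'll lower further in small steps and watch the force.

```bash
python3 -m handwheel '[[0,0,0.003,0,0,0,0.088],[0,0,0.006,0,0,0,0.088],[0,0,0.009,0,0,0,0.088],[0,0,0.012,0,0,0,0.088],[0,0,0.012,0,0,0,0.088]]'
cat > t.py <<'E'
import h,cv2,sys,numpy as np
from station import bot
s=bot.read_state();x,y,z=s['eef_pos']
c=bot.camera('side');p=h.tips(c,(x-.08,x+.08,y-.035,y+.035))
for q in(p[p[:,0]>x],p[p[:,0]<x]):
    o=q[np.argsort(q[:,2])];print(len(o),o[:6].mean(0).round(4),np.median(q,0).round(4))
print('eef',s['eef_pos'].round(4),'F',np.round(s['ft_force'],1))
E
python3 t.py
```

```text
clock: 5.4
eef_pos: [0.6716, -0.0951, -0.0165]
eef_rot: [-0.001, 0.656, 0.755, -0.0]
ft_force: [0.1, 0.6, -0.8]
finger_gap: 1.002
gripper_force: 0.0
250 [ 0.7182 -0.0784  0.0202] [ 0.7195 -0.0783  0.0541]
211 [ 0.6207 -0.0914  0.0219] [ 0.6168 -0.091   0.0593]
eef [ 0.6716 -0.0951 -0.0165] F [ 0.1  0.6 -0.8]
```

```bash
python3 -m handwheel '[[0,0,0.003,0,0,0,0.088],[0,0,0.006,0,0,0,0.088],[0,0,0.008,0,0,0,0.088],[0,0,0.008,0,0,0,0.088],[0,0,0.008,0,0,0,0.025],[0,0,0.008,0,0,0,0.025],[0,0,0.008,0,0,0,0.025],[0,0,0.008,0,0,0,0.025],[0,0,0.008,0,0,0,0.025],[0,0,0.008,0,0,0,0.025],[0,0,0.008,0,0,0,0.025],[0,0,0.008,0,0,0,0.025],[0,0,0.008,0,0,0,0.025],[0,0,0.008,0,0,0,0.025]]' 20
python3 t.py; python3 - <<'E'
import cv2
from station import bot
c=bot.camera('side');cv2.imwrite('pics/s5.png',cv2.resize(c['image'][120:240,200:360],(800,600),interpolation=cv2.INTER_CUBIC))
E
```

```text
clock: 6.62
eef_pos: [0.6724, -0.0952, -0.0234]
eef_rot: [0.0, 0.656, 0.755, 0.0]
ft_force: [-0.1, 0.4, -0.1]
finger_gap: 0.34
gripper_force: 20.0
307 [ 0.6936 -0.0815  0.0142] [ 0.6953 -0.0814  0.0613]
344 [ 0.6501 -0.0888  0.0141] [ 0.6408 -0.0785  0.0883]
eef [ 0.6724 -0.0952 -0.0234] F [-0.1  0.4 -0.1]
```

View pics/s5.png

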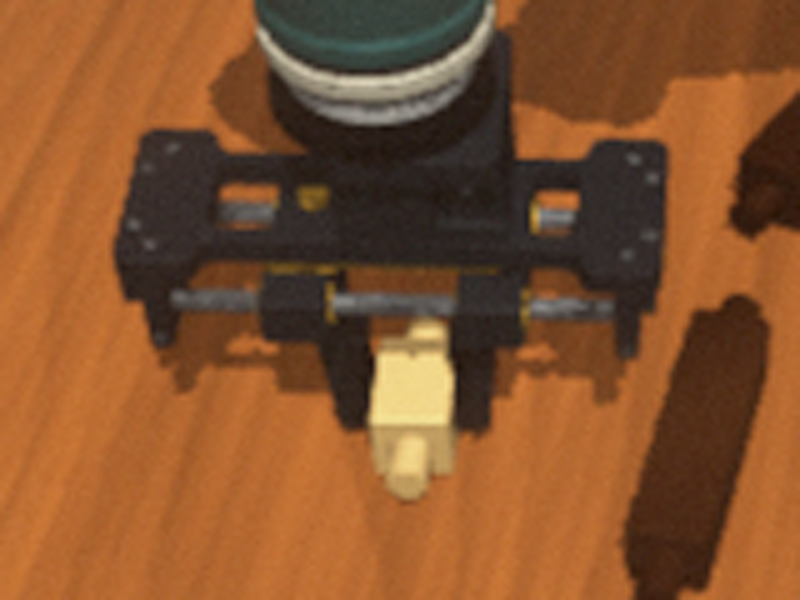

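The short rail is held between the fingers (30 mm gap, 20 N). The tips are below its top, and the real tip height is about 35 mm above the reported value. Lifting.

```bash
python3 -m handwheel '[[0,0,-0.005,0,0,0,0.025],[0,0,-0.02,0,0,0,0.025],[0,0,-0.04,0,0,0,0.025],[0,0,-0.06,0,0,0,0.025],[0,0,-0.08,0,0,0,0.025],[0,0,-0.1,0,0,0,0.025],[0,0,-0.12,0,0,0,0.025],[0,0,-0.14,0,0,0,0.025],[0,0,-0.155,0,0,0,0.025],[0,0,-0.16,0,0,0,0.025],[0,0,-0.16,0,0,0,0.025]]'
python3 -c "
import h;h.go(.5695,.336,.13,182.6)"
```

```text
clock: 7.63
eef_pos: [0.6739, -0.0955, 0.1399]
eef_rot: [0.002, 0.656, 0.755, 0.001]
ft_force: [-0.3, 0.1, -0.5]
finger_gap: 0.334
gripper_force: 20.0
clock 7.6333 pos [ 0.6739 -0.0955  0.1399] gap 29.4 j6 now -0.32 then~ -1.08
shift [ 0.4418 -0.0437  0.009 ] turn [ 0.0027  0.0048 -1.4772]
```

```bash
python3 -m handwheel '[[0.01,-0.001,0,0,0,-0.04,0.025],[0.03,-0.003,0,0,0,-0.1,0.025],[0.055,-0.005,0,0,0,-0.18,0.025],[0.08,-0.008,0,0,0,-0.27,0.025],[0.105,-0.01,0,0,0,-0.36,0.025],[0.13,-0.013,0,0,0,-0.45,0.025],[0.155,-0.015,0,0,0,-0.54,0.025],[0.18,-0.018,0,0,0,-0.63,0.025],[0.205,-0.02,0,0,0,-0.72,0.025],[0.23,-0.023,0,0,0,-0.81,0.025],[0.255,-0.025,0,0,0,-0.9,0.025],[0.28,-0.028,0,0,0,-0.99,0.025],[0.305,-0.03,0,0,0,-1.08,0.025],[0.33,-0.033,0,0,0,-1.16,0.025],[0.355,-0.036,0,0,0,-1.24,0.025],[0.38,-0.038,0,0,0,-1.32,0.025],[0.405,-0.04,0,0,0,-1.4,0.025],[0.425,-0.042,0.005,0.002,0.003,-1.45,0.025],[0.438,-0.044,0.009,0.003,0.005,-1.477,0.025],[0.442,-0.044,0.009,0.003,0.005,-1.477,0.025]]'
python3 -m handwheel '[[0,0,0.01,0,0,0,0.025],[0,0,0.03,0,0,0,0.025],[0,0,0.05,0,0,0,0.025],[0,0,0.07,0,0,0,0.025],[0,0,0.085,0,0,0,0.025],[0,0,0.095,0,0,0,0.025],[0,0,0.1,0,0,0,0.025],[0,0,0.1,0,0,0,0.025]]'
python3 t.py; python3 - <<'E'
import h,cv2,numpy as np
h.go(.5695,.336,-.0194,182.6)
from station import bot
a=bot.camera('side')['image'][320:480,170:410];b=bot.camera('top')['image'][170:330,60:300]
cv2.imwrite('pics/s6.png',cv2.resize(cv2.vconcat([a,b]),(450,600),interpolation=cv2.INTER_CUBIC))
E
```

```text
clock: 9.3
eef_pos: [0.5653, 0.3375, 0.1251]
eef_rot: [-0.004, -0.024, 1.0, -0.0]
ft_force: [0.3, -1.1, -1.6]
finger_gap: 0.34
gripper_force: 20.0
clock: 9.97
eef_pos: [0.5662, 0.3351, 0.0258]
eef_rot: [-0.004, -0.022, 1.0, -0.0]
ft_force: [0.2, -0.5, -0.3]
finger_gap: 0.338
gripper_force: 20.0
9 [0.626  0.3198 0.0087] [0.6249 0.3137 0.0091]
0 [nan nan nan] [nan nan nan]
eef [0.5662 0.3351 0.0258] F [ 0.2 -0.5 -0.3]
clock 10.0167 pos [0.5669 0.3357 0.0271] gap 29.7 j6 now -1.12 then~ -1.08
shift [-0.0028  0.0001  0.0464] turn [ 0.0005 -0.006  -0.0012]t.py:6: RuntimeWarning: Mean of empty slice.
  o=q[np.argsort(q[:,2])];print(len(o),o[:6].mean(0).round(4),np.median(q,0).round(4))
  ret = um.true_divide(
  return _methods._mean(a, axis=axis, dtype=dtype,
```

View pics/s6.png

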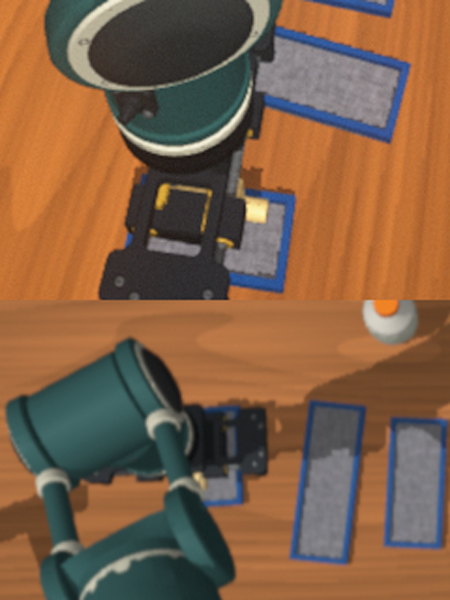

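The short rail is over the short tray; its end shows at side pixel about (307,432), on the tray's centreline. I'll lower most of the way and check the rail height by range.

```bash
python3 -m handwheel '[[0.002,0,0.008,0,-0.003,0,0.025],[0.003,0,0.018,0,-0.005,0,0.025],[0.003,0,0.026,0,-0.005,0,0.025],[0.003,0,0.032,0,-0.005,0,0.025],[0.003,0,0.035,0,-0.005,0,0.025],[0.003,0,0.035,0,-0.005,0,0.025]]'
cat > b.py <<'E'
import h,cv2,sys,numpy as np
from station import bot
x,y,z,yaw=map(float,sys.argv[1:5]);h.go(x,y,z,yaw)
for n in('side','top'):
    c=bot.camera(n);T=np.linalg.inv(c['camera_from_world']);d=c['range_z'];v,u=np.mgrid[:480,:640]
    p=np.stack([(u-c['cx'])/c['fx']*d,-(v-c['cy'])/c['fy']*d,-d],-1)@T[:3,:3].T+T[:3,3]
    H,S,V=cv2.split(cv2.cvtColor(c['image'],cv2.COLOR_BGR2HSV))
    m=(H>14)&(H<35)&(S<170)&(V>110)&(abs(p[...,0]-x)<.1)&(abs(p[...,1]-y)<.05)&(d>0)
    q=p[m]
    if len(q):print(n,len(q),'min',q.min(0).round(4),'max',q.max(0).round(4),'z pct',np.percentile(q[:,2],[5,50,80,95]).round(4))
E
python3 b.py .5695 .336 -.0194 182.6
```

```text
clock: 10.62
eef_pos: [0.5626, 0.3359, -0.0091]
eef_rot: [-0.001, -0.023, 1.0, -0.0]
ft_force: [-0.1, 0.1, -1.0]
finger_gap: 0.338
gripper_force: 20.0
clock 10.6167 pos [ 0.5626  0.3359 -0.0091] gap 29.7 j6 now -1.12 then~ -1.08
shift [-0.0069 -0.0002  0.0103] turn [-0.0001 -0.0025 -0.    ]
side 1799 min [0.4945 0.286  0.0014] max [0.6207 0.386  0.4093] z pct [0.0351 0.3908 0.402  0.4063]
top 131 min [0.4978 0.2863 0.0014] max [0.5993 0.3804 0.4131] z pct [0.0317 0.4045 0.4081 0.4107]
```

```bash
sed -i 's/&(d>0)$/\&(d>0)\&(p[...,2]<.1)/' b.py; python3 -m handwheel '[[-0.003,0,0.001,0,0,0,0.025],[-0.006,0,0.003,0,0,0,0.025],[-0.007,0,0.005,0,0,0,0.025],[-0.007,0,0.005,0,0,0,0.025]]'; python3 b.py .5695 .336 -.0194 182.6
```

```text
clock: 11.05
eef_pos: [0.5712, 0.3367, -0.0126]
eef_rot: [-0.0, -0.022, 1.0, 0.001]
ft_force: [0.0, 0.1, -0.8]
finger_gap: 0.337
gripper_force: 20.0
clock 11.05 pos [ 0.5712  0.3367 -0.0126] gap 29.6 j6 now -1.12 then~ -1.08
shift [ 0.0017 -0.0007  0.0067] turn [ 0.0011 -0.     -0.0005]
side 214 min [0.5308 0.3144 0.0028] max [0.5961 0.383  0.0998] z pct [0.0243 0.0319 0.039  0.0422]
top 35 min [ 0.5277  0.3276 -0.0008] max [0.5476 0.3384 0.0398] z pct [0.005  0.0302 0.0328 0.037 ]
```

```bash
python3 -m handwheel '[[0.001,0,0.002,0,0,0,0.025],[0.001,0,0.004,0,0,0,0.025],[0.001,0,0.0055,0,0,0,0.025],[0.001,0,0.006,0,0,0,0.025],[0.001,0,0.006,0,0,0,0.025]]'
```

```text
clock: 11.57
eef_pos: [0.5694, 0.3366, -0.0188]
eef_rot: [-0.0, -0.023, 1.0, 0.0]
ft_force: [-0.4, -1.0, -0.0]
finger_gap: 0.334
gripper_force: 20.0
```

```bash
python3 -m handwheel '[[0,0,0.0005,0,0,0,0.025],[0,0,0.001,0,0,0,0.025],[0,0,0.001,0,0,0,0.025]]'
```

```text
clock: 11.82
eef_pos: [0.5698, 0.3368, -0.0194]
eef_rot: [-0.0, -0.023, 1.0, 0.001]
ft_force: [0.4, -0.0, 0.2]
finger_gap: 0.34
gripper_force: 20.0
```

```bash
python3 -m handwheel '[[0,0,0.0005,0,0,0,0.025],[0,0,0.001,0,0,0,0.025],[0,0,0.001,0,0,0,0.025]]'
```

```text
clock: 12.07
eef_pos: [0.5699, 0.3368, -0.0194]
eef_rot: [-0.0, -0.023, 1.0, 0.001]
ft_force: [-2.0, -1.1, 5.9]
finger_gap: 0.34
gripper_force: 20.0
```

Contact with the tray floor (6 N). Releasing gently and lifting.

```bash
python3 -m handwheel '[[0,0,-0.0005,0,0,0,0.034],[0,0,-0.0005,0,0,0,0.04],[0,0,-0.0005,0,0,0,0.05],[0,0,-0.0005,0,0,0,0.055],[0,0,-0.0005,0,0,0,0.055],[0,0,-0.0005,0,0,0,0.055],[0,0,-0.01,0,0,0,0.055],[0,0,-0.03,0,0,0,0.06],[0,0,-0.06,0,0,0,0.07],[0,0,-0.09,0,0,0,0.088],[0,0,-0.12,0,0,0,0.088],[0,0,-0.14,0,0,0,0.088],[0,0,-0.15,0,0,0,0.088]]'
python3 -c "
import h;h.go(.452,-.076,.12,70)
h.go(.452,-.076,.12,250)"
```

```text
clock: 13.15
eef_pos: [0.572, 0.3378, 0.1347]
eef_rot: [0.003, -0.023, 1.0, 0.002]
ft_force: [1.2, -0.1, 0.1]
finger_gap: 0.996
gripper_force: 0.0
clock 13.15 pos [0.572  0.3378 0.1347] gap 87.7 j6 now -1.12 then~ 0.18
shift [ 0.1386 -0.408   0.0122] turn [ 8.5000e-03 -1.0000e-04  1.9651e+00]
clock 13.15 pos [0.572  0.3378 0.1347] gap 87.7 j6 now -1.12 then~ -2.96
shift [ 0.1386 -0.408   0.0122] turn [ 1.0000e-04  7.6000e-03 -1.1765e+00]
```

```bash
python3 -m handwheel '[[0.004,-0.01,0,0,0,0.06,0.088],[0.01,-0.03,0,0,0,0.17,0.088],[0.018,-0.053,0.001,0,0,0.28,0.088],[0.026,-0.076,0.002,0,0,0.39,0.088],[0.034,-0.1,0.003,0,0,0.5,0.088],[0.042,-0.124,0.004,0,0,0.61,0.088],[0.05,-0.147,0.005,0,0,0.72,0.088],[0.058,-0.17,0.006,0,0,0.83,0.088],[0.066,-0.194,0.007,0,0,0.94,0.088],[0.074,-0.218,0.008,0,0,1.05,0.088],[0.082,-0.241,0.009,0,0,1.16,0.088],[0.09,-0.265,0.01,0,0,1.27,0.088],[0.098,-0.288,0.01,0,0,1.38,0.088],[0.106,-0.312,0.011,0,0,1.49,0.088],[0.114,-0.336,0.011,0,0,1.6,0.088],[0.122,-0.36,0.012,0,0,1.71,0.088],[0.13,-0.382,0.012,0.003,0,1.82,0.088],[0.135,-0.397,0.012,0.006,0,1.91,0.088],[0.138,-0.406,0.012,0.008,0,1.96,0.088],[0.1386,-0.408,0.012,0.008,0,1.965,0.088]]'
python3 - <<'E'
import h,cv2
from station import bot
h.go(.452,-.076,-.0235,70)
for n in('side','top'):
    c=bot.camera(n)
    for r in h.rects(c,'beech'):
        if r[1]<700:print(n,*r)
    if n=='top':b=c['image'][170:330,60:300]
    else:a=c['image'][320:480,170:410]
cv2.imwrite('pics/s7.png',cv2.resize(cv2.vconcat([a,b]),(450,600),interpolation=cv2.INTER_CUBIC))
E
```

```text
clock: 14.82
eef_pos: [0.4488, -0.0785, 0.1167]
eef_rot: [-0.001, 0.82, 0.572, -0.004]
ft_force: [-1.0, -0.5, 0.1]
finger_gap: 1.002
gripper_force: 0.0
clock 14.8167 pos [ 0.4488 -0.0785  0.1167] gap 88.2 j6 now 0.13 then~ 0.18
shift [0.0042 0.0029 0.1402] turn [-0.0053  0.0053 -0.0032]
side [282. 440.] 570.2 338.1 82.0 38.8 2.0
side [398. 224.] 454.0 -71.0 123.0 35.0 70.5
side [421. 155.] 424.6 -261.1 80.6 34.7 -80.3
side [428.  75.] 430.1 -545.9 131.7 67.7 11.3
top [470. 311.] 434.9 -304.5 150.6 33.5 -74.3
top [170. 253.] 569.0 339.2 80.8 30.3 1.1
```

View pics/s7.png

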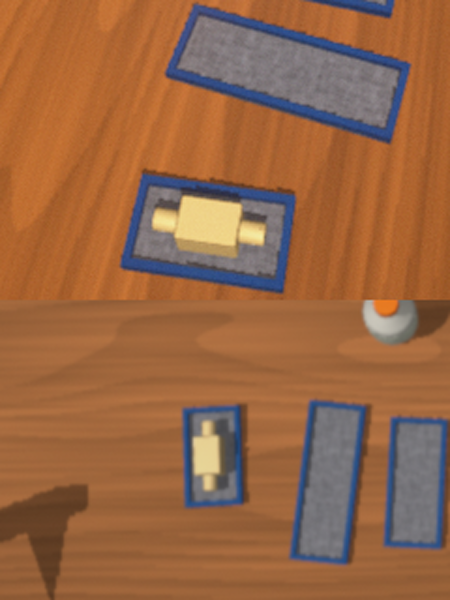

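The short rail lies flat and straight inside its tray (side crop (210,225)). Now the middle rail: descending most of the way and checking the tips.

```bash
python3 -m handwheel '[[0.002,0.001,0.015,0,0,0,0.088],[0.004,0.003,0.035,0,0.003,0,0.088],[0.004,0.003,0.06,-0.005,0.005,0,0.088],[0.004,0.003,0.08,-0.005,0.005,0,0.088],[0.004,0.003,0.095,-0.005,0.005,0,0.088],[0.004,0.003,0.105,-0.005,0.005,0,0.088],[0.004,0.003,0.109,-0.005,0.005,0,0.088],[0.004,0.003,0.109,-0.005,0.005,0,0.088]]'
python3 t.py; python3 -c "
import h;h.go(.452,-.076,-.0235,70)"
```

```text
clock: 15.58
eef_pos: [0.4527, -0.0742, 0.0073]
eef_rot: [-0.001, 0.819, 0.574, -0.0]
ft_force: [0.5, 0.3, 0.4]
finger_gap: 1.002
gripper_force: 0.0
232 [ 0.5022 -0.0822  0.0435] [ 0.5018 -0.0826  0.0713]
112 [ 0.4087 -0.0484  0.0455] [ 0.4066 -0.0466  0.0686]
eef [ 0.4527 -0.0742  0.0073] F [0.5 0.3 0.4]
clock 15.6333 pos [ 0.4535 -0.0745  0.0081] gap 88.1 j6 now 0.13 then~ 0.18
shift [-0.0019 -0.0009  0.0316] turn [ 0.0003 -0.0003  0.001 ]
```

```bash
python3 -m handwheel '[[-0.001,-0.001,0.008,0,0,0,0.088],[-0.002,-0.001,0.016,0,0,0,0.088],[-0.002,-0.001,0.024,0,0,0,0.088],[-0.002,-0.001,0.029,0,0,0,0.088],[-0.002,-0.001,0.031,0,0,0,0.088],[-0.002,-0.001,0.031,0,0,0,0.088],[-0.002,-0.001,0.031,0,0,0,0.025],[-0.002,-0.001,0.031,0,0,0,0.025],[-0.002,-0.001,0.031,0,0,0,0.025],[-0.002,-0.001,0.031,0,0,0,0.025],[-0.002,-0.001,0.031,0,0,0,0.025],[-0.002,-0.001,0.031,0,0,0,0.025],[-0.002,-0.001,0.031,0,0,0,0.025],[-0.002,-0.001,0.031,0,0,0,0.025],[-0.002,-0.001,0.031,0,0,0,0.025],[-0.002,-0.001,0.031,0,0,0,0.025]]' 20
```

```text
clock: 16.97
eef_pos: [0.4519, -0.0765, -0.0228]
eef_rot: [0.0, 0.819, 0.574, 0.0]
ft_force: [0.3, 0.1, 0.5]
finger_gap: 0.34
gripper_force: 20.0
```

```bash
python3 -m handwheel '[[0,0,-0.005,0,0,0,0.025],[0,0,-0.02,0,0,0,0.025],[0,0,-0.04,0,0,0,0.025],[0,0,-0.06,0,0,0,0.025],[0,0,-0.08,0,0,0,0.025],[0,0,-0.09,0,0,0,0.025],[0,0,-0.095,0,0,0,0.025],[0,0,-0.095,0,0,0,0.025]]'
python3 -c "
import h;h.go(.536,.101,.06,-3.2)"
```

```text
clock: 17.63
eef_pos: [0.4525, -0.0766, 0.0732]
eef_rot: [0.001, 0.819, 0.574, 0.001]
ft_force: [-0.3, -0.5, -0.3]
finger_gap: 0.337
gripper_force: 20.0
clock 17.6333 pos [ 0.4525 -0.0766  0.0732] gap 29.7 j6 now 0.13 then~ 1.81
shift [0.1954 0.0177 0.0133] turn [ 0.0021 -0.0023  1.2776]
```

```bash
python3 -m handwheel '[[0.006,0,0,0,0,0.03,0.025],[0.018,0.002,0,0,0,0.1,0.025],[0.032,0.003,0,0,0,0.19,0.025],[0.046,0.004,0,0,0,0.28,0.025],[0.06,0.005,0,0,0,0.37,0.025],[0.074,0.006,0,0,0,0.46,0.025],[0.088,0.008,0,0,0,0.55,0.025],[0.102,0.009,0,0,0,0.64,0.025],[0.116,0.01,0,0,0,0.73,0.025],[0.13,0.011,0,0,0,0.82,0.025],[0.144,0.013,0,0,0,0.91,0.025],[0.158,0.014,0,0,0,1.0,0.025],[0.17,0.015,0.003,0,0,1.09,0.025],[0.181,0.016,0.006,0,0,1.17,0.025],[0.189,0.017,0.01,0,-0.001,1.24,0.025],[0.194,0.018,0.012,0.002,-0.002,1.27,0.025],[0.195,0.018,0.013,0.002,-0.002,1.278,0.025],[0.195,0.018,0.013,0.002,-0.002,1.278,0.025],[0.195,0.018,0.013,0.002,-0.002,1.278,0.025]]'
python3 b.py .536 .101 -.0188 -3.2
```

```text
clock: 19.22
eef_pos: [0.5342, 0.1004, 0.058]
eef_rot: [-0.0, 1.0, -0.028, -0.002]
ft_force: [-0.9, 0.5, -0.8]
finger_gap: 0.337
gripper_force: 20.0
clock 19.2167 pos [0.5342 0.1004 0.058 ] gap 29.7 j6 now 1.77 then~ 1.81
shift [ 0.002  -0.0007  0.0768] turn [0.0001 0.004  0.0005]
side 131 min [0.4769 0.0911 0.0807] max [0.5112 0.1193 0.1   ] z pct [0.0846 0.0956 0.0985 0.0998]
top 51 min [ 0.4769  0.0886 -0.0013] max [0.5113 0.1267 0.0999] z pct [0.0001 0.0083 0.0985 0.0998]
```

```bash
python3 -m handwheel '[[0.001,-0.0005,0.01,0,0.002,0,0.025],[0.002,-0.0005,0.025,0,0.004,0,0.025],[0.002,-0.0005,0.042,0,0.004,0,0.025],[0.002,-0.0005,0.056,0,0.004,0,0.025],[0.002,-0.0005,0.065,0,0.004,0,0.025],[0.002,-0.0005,0.07,0,0.004,0,0.025],[0.002,-0.0005,0.072,0,0.004,0,0.025],[0.002,-0.0005,0.072,0,0.004,0,0.025]]'
python3 b.py .536 .101 -.0188 -3.2
```

```text
clock: 19.98
eef_pos: [0.537, 0.101, -0.0131]
eef_rot: [-0.0, 1.0, -0.028, 0.001]
ft_force: [-0.3, 1.1, -1.1]
finger_gap: 0.339
gripper_force: 20.0
clock 19.9833 pos [ 0.537   0.101  -0.0131] gap 29.8 j6 now 1.77 then~ 1.81
shift [-0.001   0.0001  0.0057] turn [-0.0004 -0.0017 -0.0004]
side 379 min [0.479  0.0635 0.0007] max [0.6002 0.1506 0.0983] z pct [0.0108 0.0309 0.0381 0.0403]
top 159 min [4.79e-01 8.82e-02 1.00e-04] max [0.5103 0.1226 0.047 ] z pct [0.0039 0.0332 0.0408 0.043 ]
```

```bash
python3 -m handwheel '[[-0.0005,0,0.002,0,0,0,0.025],[-0.001,0,0.0035,0,0,0,0.025],[-0.001,0,0.005,0,0,0,0.025],[-0.001,0,0.006,0,0,0,0.025],[-0.001,0,0.006,0,0,0,0.025]]'
```

```text
clock: 20.5
eef_pos: [0.5362, 0.1012, -0.0188]
eef_rot: [-0.0, 1.0, -0.028, 0.001]
ft_force: [0.9, 0.0, -0.7]
finger_gap: 0.342
gripper_force: 20.0
```

```bash
python3 -m handwheel '[[0,0,0.0005,0,0,0,0.025],[0,0,0.001,0,0,0,0.025],[0,0,0.001,0,0,0,0.025]]'
```

```text
clock: 20.75
eef_pos: [0.5363, 0.1012, -0.0188]
eef_rot: [-0.0, 1.0, -0.028, 0.001]
ft_force: [-3.2, -1.4, 7.3]
finger_gap: 0.339
gripper_force: 20.0
```

Floor contact at 7 N. Releasing and rising.

```bash
python3 -m handwheel '[[0,0,-0.0005,0,0,0,0.034],[0,0,-0.0005,0,0,0,0.04],[0,0,-0.0005,0,0,0,0.05],[0,0,-0.0005,0,0,0,0.055],[0,0,-0.0005,0,0,0,0.055],[0,0,-0.0005,0,0,0,0.055],[0,0,-0.01,0,0,0,0.055],[0,0,-0.03,0,0,0,0.06],[0,0,-0.06,0,0,0,0.07],[0,0,-0.09,0,0,0,0.088],[0,0,-0.12,0,0,0,0.088],[0,0,-0.135,0,0,0,0.088],[0,0,-0.14,0,0,0,0.088]]'
python3 -c "
import h;h.go(.435,-.3035,.115,-74)
h.go(.435,-.3035,.115,106)"
```

```text
clock: 21.83
eef_pos: [0.5387, 0.1015, 0.1249]
eef_rot: [-0.001, 1.0, -0.028, 0.005]
ft_force: [-0.4, -0.6, -0.3]
finger_gap: 1.0
gripper_force: 0.0
clock 21.8333 pos [0.5387 0.1015 0.1249] gap 88.0 j6 now 1.77 then~ 2.25
shift [-0.0809  0.4102  0.0084] turn [-0.0074 -0.007   1.2354]
clock 21.8333 pos [0.5387 0.1015 0.1249] gap 88.0 j6 now 1.77 then~ -0.89
shift [-0.0809  0.4102  0.0084] turn [ 0.0077 -0.0082 -1.9062]
```

```bash
python3 -m handwheel '[[-0.002,0.01,0,0,0,0.03,0.088],[-0.006,0.03,0,0,0,0.1,0.088],[-0.011,0.055,0,0,0,0.18,0.088],[-0.016,0.08,0.001,0,0,0.25,0.088],[-0.021,0.105,0.002,0,0,0.32,0.088],[-0.026,0.13,0.003,0,0,0.39,0.088],[-0.031,0.155,0.003,0,0,0.46,0.088],[-0.035,0.18,0.004,0,0,0.53,0.088],[-0.04,0.205,0.004,0,0,0.6,0.088],[-0.045,0.23,0.005,0,0,0.68,0.088],[-0.05,0.255,0.005,0,0,0.76,0.088],[-0.055,0.28,0.006,0,0,0.84,0.088],[-0.06,0.305,0.006,0,0,0.92,0.088],[-0.065,0.33,0.007,0,0,1.0,0.088],[-0.07,0.355,0.007,0,0,1.08,0.088],[-0.074,0.377,0.008,0,0,1.15,0.088],[-0.078,0.395,0.008,-0.004,-0.004,1.2,0.088],[-0.08,0.406,0.008,-0.007,-0.007,1.23,0.088],[-0.081,0.41,0.008,-0.007,-0.007,1.235,0.088],[-0.081,0.41,0.008,-0.007,-0.007,1.235,0.088]]'
python3 - <<'E'
import h,cv2
from station import bot
for n in('side','top'):
    c=bot.camera(n)
    for r in h.rects(c,'beech'):
        if r[1]<700:print(n,*r)
    if n=='top':b=c['image'][170:330,60:300]
    else:a=c['image'][240:480,170:530]
cv2.imwrite('pics/s8.png',cv2.vconcat([cv2.resize(x,(450,300),interpolation=cv2.INTER_CUBIC) for x in(a,b)]))
h.go(.435,-.3035,-.0232,-74)
E
```

```text
clock: 23.5
eef_pos: [0.4309, -0.3038, 0.1106]
eef_rot: [0.002, 0.798, -0.602, -0.004]
ft_force: [1.1, -0.4, 0.5]
finger_gap: 0.996
gripper_force: 0.0
side [282. 440.] 570.4 338.0 81.6 38.4 2.3
side [337. 298.] 536.8 103.9 117.3 47.7 -3.3
side [419. 143.] 433.9 -298.0 156.7 36.3 -77.0
top [459. 315.] 426.8 -277.7 97.4 34.0 -73.2
top [279. 267.] 534.8 102.5 116.6 32.4 -0.3
top [170. 252.] 569.0 339.2 80.7 30.3 1.1
clock 23.6 pos [ 0.4316 -0.3028  0.1111] gap 87.9 j6 now 2.21 then~ 2.25
shift [ 0.002  -0.0041  0.1342] turn [0.0076 0.0028 0.0009]
```

View pics/s8.png

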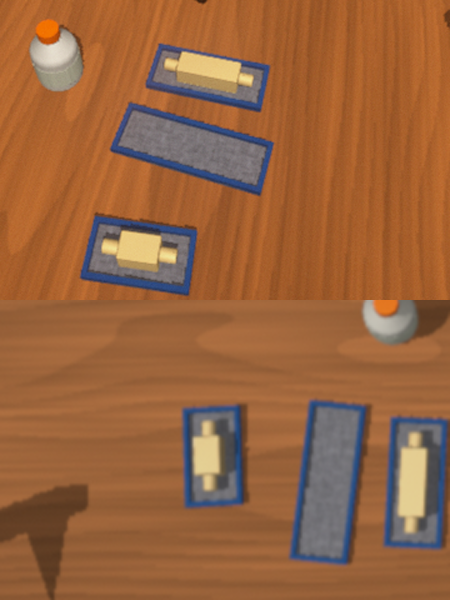

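Both placed rails lie straight in their trays. Now the long rail, with a narrower opening because the walnut rail is next to it.

```bash
python3 -m handwheel '[[0.001,-0.002,0.012,0.003,0,0,0.07],[0.002,-0.004,0.03,0.007,0.003,0,0.07],[0.002,-0.004,0.055,0.008,0.003,0,0.07],[0.002,-0.004,0.075,0.008,0.003,0,0.07],[0.002,-0.004,0.09,0.008,0.003,0,0.07],[0.002,-0.004,0.1,0.008,0.003,0,0.07],[0.002,-0.004,0.104,0.008,0.003,0,0.07],[0.002,-0.004,0.104,0.008,0.003,0,0.07]]'
python3 t.py; python3 -c "
import h;h.go(.435,-.3035,-.0232,-74)"
```

```text
clock: 24.27
eef_pos: [0.4352, -0.3034, 0.0069]
eef_rot: [0.0, 0.799, -0.601, 0.0]
ft_force: [-0.3, -0.0, 0.5]
finger_gap: 0.796
gripper_force: 0.0
160 [ 0.4747 -0.2818  0.0453] [ 0.4756 -0.2817  0.0688]
229 [ 0.3979 -0.3101  0.0429] [ 0.3941 -0.3062  0.0724]
eef [ 0.4352 -0.3034  0.0069] F [-0.3 -0.   0.5]
clock 24.3167 pos [ 0.4359 -0.3041  0.0079] gap 69.9 j6 now 2.21 then~ 2.25
shift [-0.0009  0.0007  0.0311] turn [-0.0009 -0.0015  0.0012]
```

```bash
python3 -m handwheel '[[0,0,0.008,0,0,0,0.07],[0,0,0.016,0,0,0,0.07],[0,0,0.024,0,0,0,0.07],[0,0,0.029,0,0,0,0.07],[0,0,0.0305,0,0,0,0.07],[0,0,0.0305,0,0,0,0.07],[0,0,0.0305,0,0,0,0.025],[0,0,0.0305,0,0,0,0.025],[0,0,0.0305,0,0,0,0.025],[0,0,0.0305,0,0,0,0.025],[0,0,0.0305,0,0,0,0.025],[0,0,0.0305,0,0,0,0.025],[0,0,0.0305,0,0,0,0.025],[0,0,0.0305,0,0,0,0.025],[0,0,0.0305,0,0,0,0.025]]' 20
```

```text
clock: 25.57
eef_pos: [0.4358, -0.3047, -0.0225]
eef_rot: [0.0, 0.799, -0.602, 0.001]
ft_force: [0.4, -0.2, 2.1]
finger_gap: 0.341
gripper_force: 20.0
```

```bash
python3 -m handwheel '[[0,0,-0.005,0,0,0,0.025],[0,0,-0.02,0,0,0,0.025],[0,0,-0.04,0,0,0,0.025],[0,0,-0.06,0,0,0,0.025],[0,0,-0.08,0,0,0,0.025],[0,0,-0.1,0,0,0,0.025],[0,0,-0.115,0,0,0,0.025],[0,0,-0.12,0,0,0,0.025],[0,0,-0.12,0,0,0,0.025]]'
python3 -c "
import h;h.go(.538,.202,.09,-6.8)"
```

```text
clock: 26.32
eef_pos: [0.4365, -0.3052, 0.099]
eef_rot: [0.0, 0.799, -0.602, 0.003]
ft_force: [0.3, -0.3, -0.7]
finger_gap: 0.337
gripper_force: 20.0
clock 26.3167 pos [ 0.4365 -0.3052  0.099 ] gap 29.6 j6 now 2.21 then~ 2.05
shift [-0.4595 -0.2375  0.0077] turn [ 0.     -0.0057 -1.1725]
```

```bash
python3 -m handwheel '[[-0.01,-0.005,0,0,0,-0.03,0.025],[-0.03,-0.016,0,0,0,-0.08,0.025],[-0.056,-0.029,0,0,0,-0.15,0.025],[-0.082,-0.042,0,0,0,-0.22,0.025],[-0.108,-0.056,0,0,0,-0.29,0.025],[-0.134,-0.069,0,0,0,-0.36,0.025],[-0.16,-0.083,0,0,0,-0.43,0.025],[-0.186,-0.096,0,0,0,-0.5,0.025],[-0.212,-0.11,0,0,0,-0.57,0.025],[-0.238,-0.123,0,0,0,-0.64,0.025],[-0.264,-0.136,0,0,0,-0.71,0.025],[-0.29,-0.15,0,0,0,-0.78,0.025],[-0.316,-0.163,0,0,0,-0.85,0.025],[-0.342,-0.177,0,0,0,-0.92,0.025],[-0.368,-0.19,0,0,0,-0.98,0.025],[-0.393,-0.203,0,0,0,-1.04,0.025],[-0.416,-0.215,0.002,0,-0.002,-1.09,0.025],[-0.436,-0.225,0.005,0,-0.004,-1.13,0.025],[-0.451,-0.233,0.008,0,-0.006,-1.16,0.025],[-0.4595,-0.2375,0.008,0,-0.006,-1.1725,0.025]]'
python3 -m handwheel '[[0,0,0.008,0,0,0,0.025],[0,0,0.024,0,0,0,0.025],[0,0,0.038,0,0,0,0.025],[0,0,0.045,0,0,0,0.025],[0,0,0.045,0,0,0,0.025]]'
python3 b.py .538 .202 -.0187 -6.8
```

```text
clock: 27.98
eef_pos: [0.5348, 0.2047, 0.086]
eef_rot: [-0.001, 0.998, -0.057, -0.004]
ft_force: [-0.2, 0.3, -0.6]
finger_gap: 0.34
gripper_force: 20.0
clock: 28.4
eef_pos: [0.534, 0.2012, 0.0406]
eef_rot: [0.0, 0.998, -0.06, -0.004]
ft_force: [-0.2, -0.2, 0.2]
finger_gap: 0.338
gripper_force: 20.0
clock 28.4 pos [0.534  0.2012 0.0406] gap 29.8 j6 now 2.0 then~ 2.05
shift [ 0.0044 -0.0013  0.0593] turn [ 0.0008  0.0085 -0.0008]
side 1024 min [ 0.461   0.1526 -0.0031] max [0.6306 0.2241 0.0955] z pct [0.0692 0.0887 0.0925 0.0936]
top 267 min [ 0.4566  0.1947 -0.0011] max [0.5089 0.2347 0.1   ] z pct [0.0036 0.093  0.0965 0.0984]
```

```bash
python3 -m handwheel '[[0.002,-0.001,0.008,0,0.004,0,0.025],[0.004,-0.001,0.02,0,0.008,0,0.025],[0.004,-0.001,0.034,0,0.008,0,0.025],[0.004,-0.001,0.044,0,0.008,0,0.025],[0.004,-0.001,0.051,0,0.008,0,0.025],[0.004,-0.001,0.054,0,0.008,0,0.025],[0.004,-0.001,0.054,0,0.008,0,0.025]]'
python3 b.py .538 .202 -.0187 -6.8
```

```text
clock: 29.08
eef_pos: [0.5403, 0.2033, -0.011]
eef_rot: [-0.001, 0.998, -0.059, 0.002]
ft_force: [-0.0, 0.5, -0.2]
finger_gap: 0.341
gripper_force: 20.0
clock 29.0833 pos [ 0.5403  0.2033 -0.011 ] gap 30.0 j6 now 2.01 then~ 2.05
shift [-0.0022  0.0015  0.0077] turn [-0.0014 -0.0037 -0.0001]
side 992 min [0.4666 0.1647 0.0006] max [0.6239 0.2518 0.0999] z pct [0.0117 0.0365 0.0405 0.0418]
top 241 min [ 4.654e-01  1.971e-01 -4.000e-04] max [0.5133 0.2319 0.0489] z pct [0.0041 0.0395 0.0434 0.0463]
```

```bash
python3 -m handwheel '[[-0.001,0.001,0.002,-0.001,-0.003,0,0.025],[-0.002,0.001,0.004,-0.001,-0.003,0,0.025],[-0.002,0.001,0.006,-0.001,-0.003,0,0.025],[-0.002,0.001,0.007,-0.001,-0.003,0,0.025],[-0.002,0.001,0.007,-0.001,-0.003,0,0.025]]'
```

```text
clock: 29.6
eef_pos: [0.5385, 0.2027, -0.0176]
eef_rot: [-0.0, 0.998, -0.059, 0.001]
ft_force: [-0.5, 0.3, -0.8]
finger_gap: 0.34
gripper_force: 20.0
```

```bash
python3 -m handwheel '[[0,0,0.0005,0,0,0,0.025],[0,0,0.001,0,0,0,0.025],[0,0,0.001,0,0,0,0.025]]'
```

```text
clock: 29.85
eef_pos: [0.5387, 0.2028, -0.0184]
eef_rot: [-0.0, 0.998, -0.059, 0.001]
ft_force: [0.3, 0.2, -1.5]
finger_gap: 0.343
gripper_force: 20.0
```

```bash
python3 -m handwheel '[[0,0,0.0005,0,0,0,0.025],[0,0,0.001,0,0,0,0.025],[0,0,0.001,0,0,0,0.025]]'
```

```text
clock: 30.1
eef_pos: [0.5388, 0.2027, -0.0185]
eef_rot: [-0.0, 0.998, -0.059, 0.001]
ft_force: [-2.4, -0.3, 5.5]
finger_gap: 0.339
gripper_force: 20.0
```

Floor contact. Releasing, rising and retreating for a final look.

```bash
python3 -m handwheel '[[0,0,-0.0005,0,0,0,0.034],[0,0,-0.0005,0,0,0,0.04],[0,0,-0.0005,0,0,0,0.05],[0,0,-0.0005,0,0,0,0.055],[0,0,-0.0005,0,0,0,0.055],[0,0,-0.0005,0,0,0,0.055],[0,0,-0.01,0,0,0,0.055],[0,0,-0.03,0,0,0,0.055],[0,0,-0.06,0,0,0,0.055],[0,0,-0.09,0,0,0,0.055],[0,0,-0.12,0,0,0,0.055],[0,0,-0.145,0,0,0,0.055],[0,0,-0.155,0,0,0,0.055],[0,0,-0.155,0,0,0,0.055]]'
python3 -m handwheel '[[0,0.01,0,0,0,0,0.055],[0,0.035,0,0,0,0,0.055],[0,0.065,0,0,0,0,0.055],[0,0.095,0,0,0,0,0.055],[0,0.125,0,0,0,0,0.055],[0,0.155,0,0,0,0,0.055],[0,0.185,0,0,0,0,0.055],[0,0.215,0,0,0,0,0.055],[0,0.245,0,0,0,0,0.055],[0,0.275,0,0,0,0,0.055],[0,0.295,0,0,0,0,0.055],[0,0.3,0,0,0,0,0.055],[0,0.3,0,0,0,0,0.055],[0,0.3,0,0,0,0,0.055]]'
python3 - <<'E'
import h,cv2
from station import bot
for n in('side','top'):
    c=bot.camera(n)
    for k in('beech','tray'):
        for r in h.rects(c,k):
            if r[1]<700:print(n,k,*r)
    if n=='top':b=c['image'][120:360,100:520]
    else:a=c['image'][60:480,100:560]
cv2.imwrite('pics/s9.png',cv2.vconcat([cv2.resize(a,(420,300)),cv2.resize(b,(420,240))]))
E
```

```text
clock: 31.27
eef_pos: [0.541, 0.2035, 0.1398]
eef_rot: [-0.002, 0.998, -0.059, 0.004]
ft_force: [0.3, 0.0, 1.1]
finger_gap: 0.626
gripper_force: 0.0
clock: 32.43
eef_pos: [0.5015, -0.095, 0.1337]
eef_rot: [-0.001, 0.998, -0.06, -0.001]
ft_force: [0.3, 0.1, 0.6]
finger_gap: 0.624
gripper_force: 0.0
side beech [281. 440.] 570.6 338.0 81.9 38.5 2.6
side beech [323. 354.] 540.7 204.5 152.2 43.4 -6.7
side beech [337. 298.] 536.6 103.9 116.8 47.3 -2.8
side beech [392.  52.] 520.4 -634.7 143.8 73.8 16.9
side tray [282. 444.] 570.5 337.8 114.9 66.8 2.6
side tray [325. 358.] 539.1 203.5 184.1 66.7 -6.9
side tray [357. 311.] 520.5 103.5 115.8 68.2 -3.5
top beech [378. 398.] 256.0 -104.2 127.5 17.8 77.4
top beech [279. 267.] 534.8 102.9 117.0 33.0 -3.0
top beech [170. 253.] 569.0 339.2 80.8 30.3 1.1
top beech [232. 266.] 538.6 204.9 152.6 32.9 -6.9
top tray [281. 267.] 535.4 99.0 147.5 63.7 -3.3
top tray [173. 253.] 569.1 335.4 113.1 64.7 2.7
top tray [235. 267.] 537.7 200.8 182.6 64.4 -6.8
```

View pics/s9.png

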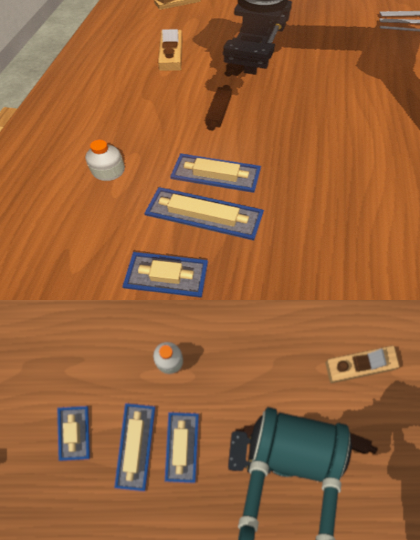

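All three beech rails lie straight and flat in their trays, with the walnut rails, plane and glue bottle untouched and the arm clear.

```bash
python3 -c "
from station import bot;print(bot.finish_job())"
```

```text
the job is handed in; nothing more can be done
None
```

The short, middle and long beech rails each lie straight and flat in their own trays, placed in that order, and the job was handed in at about 32.5 s with the walnut rails, plane and glue bottle not moved.

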